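Close up the carton guide by one hole

ROBOT

A 6-joint arm with a two-finger parallel gripper is mounted at the origin on the work surface. World frame = base frame: x ahead of the robot, y to its left, z up, the work surface at z = 0. Lengths are in mm, angles in rad, forces in N, time in s.
With the tool pointing down it reaches from about 400 to 925 mm from the base axis. Payload 12.5 kg.
Tool frame: the origin (TCP) lies midway between the tips of the shut fingers; the grasp point (between the pads) lies 19 mm behind it; z points along the fingers, y is the direction in which the jaws open and shut (so a half turn about z gives the same grasp; the last joint's range is limited). The gripper opens to 95 mm and grips with 3 to 60 N. Pads are 20 mm wide; open, the fingers measure 119 mm over their backs; the gripper's body (75 mm by 180 mm) begins 59 mm behind the grasp point.
Start: joints at [-1.28, 0.491, 1.559, -0, 1.092, -0.106], TCP at [241.567, -576.448, 214.661] pointing down, gripper open.
Joint ranges: [-3.1, 3.1], [-0.84, 2.19], [0.05, 2.79], [-1.13, 4.28], [0.06, 2.93], [-2.69, 2.69]. Speed limits (rad/s): [2.22, 2.22, 2.79, 3.14, 3.14, 3.14].

INTERFACE

Orientations are given as [roll, pitch, yaw] about the fixed x, y, z axes, in that order (R = Rz(yaw) Ry(pitch) Rx(roll)).
In Python, from cell import env, eyes, job_done, boxes_of, regions_of gives the robot as it stands.
- The arm moves only by the tool send_rows, never from a script. Its argument "plan" is text: rows parted by semicolons, each of 5 numbers parted by spaces: the shift along the tool's x, y, z in mm, then the turn about the tool's z in rad, then the finger opening in mm, from 0 to 95.1. In form: x y z roll gripper; .... A call has 1 to 8 rows; each row shifts and turns the pose as measured when the row begins, along the tool's axes as they then stand; what a row does not reach is not made up. A row lasts 1/10 s, in which the tool goes at most 50 mm and 8.59 degrees, less where a joint would pass 70% of its speed; a pose out of reach is approached as far as the arm can. A call with a gripper value outside its range is refused whole. The fingers move at their own pace and stop on an object; the grip force is fixed at half the most. Time passes only in rows, so rows that do not move let the fingers close. It gives the time, the measured TCP pose, the force and the opening at its end, in the units of the state.
- env.state(): the state, without advancing time (a new reading comes with each control period).
- eyes.read_camera(name): name is "scene" or "top"; returns a dict with "image" (384x512x3 uint8, red, green, blue), "vertical_fov" (degrees; the focal length in pixels is half the picture's height over the tangent of half this angle, whatever the lens; pixels are square), "cx", "cy" (the principal point, pixels), "extrinsics" (4x4, takes a point from camera to world coordinates). Camera axes: x right, y up, looking along -z (the intrinsics and any distortion apply to the point x, -y, -z); pixel columns grow to the right and rows downward; lengths in mm; the calibration is good to about 2 mm. A picture is of the moment at which its call begins. There is no depth.
- job_done(): hands the job in, once; it reports no verdict.
Trained networks look in a picture, given as the dict that the camera call returned (one of the last four; its "shot" number tells which), for a name from the list of things; names that differ only in an ending like _2 or _b are one class to them, and where a whole thing is asked for, a point or a joint stands for the part that bears it (a point fixed in the world has none). Each returns a list of dicts, best first, with "confidence" (0 to 1); they miss things now and then, are a little off and sometimes report something else, mostly with a low value. They report only what shows in the picture. A call takes as long as a camera call.
- boxes_of(target, picture): "bbox" ([left, top, width, height] in pixels, round what is visible of it).
- regions_of(target, picture): "pixels" (384x512 bool, what is visible of it) and "bbox" ([left, top, width, height] in pixels, round what is visible of it).
The state is a dict: "t": time; "joints": joint angles; "qvel": joint speeds; "tau": joint torques, N m; "eef_pos": TCP position; "tcp_rot": TCP orientation; "ft_force": force on the tool from outside, world axes, zero at the start; "moment": the same for the moment, N m; "opening": opening from 0.0 (shut) to 1.0 (fully open).
Only numpy, scipy, OpenCV 4.12 (cv2) and the standard library are available. Lean on these libraries where they do the work, as an engineer would, in place of code of your own. Each camera call takes 0.05 s, during which the arm holds its last target.

TASK

The carton guide on the packing bench is set one hole too wide for the carton standing in it. Pull up the lock plunger by its knob, slide the section one hole along towards the carton so that its fence closes up to it, and let the pin down fully home in that next hole. Finish with your hand still holding the knob and the pin home; do not shift the carton or disturb the things standing around.

Things in the scene. Friction and masses are not known exactly. Their poses are not given: they have to be found in the camera images.
- guide: Carton guide screwed to the bench: grey steel base plate 260 x 530 x 8 mm, origin at the centre of its underside; +y along it towards the carton, z up. Along its -x side runs a fixed aluminium tube 30 x 30 x 480 mm (axis at x -95, z 34 mm) with 10 mm holes in its top, 30 mm apart, on 58 mm high end brackets. Fixed end fence at y = +213 mm, 108 mm high; rear fence at x = +113 mm, 68 mm high
- section (a joint): How far (m) the section stands from its first hole, + towards the carton (guide +y); next hole at 0.030. White square sleeve 41 x 150 x 41 mm on the tube, top 54.5 mm above the bench; at its carton end a steel fence plate 185 mm long (guide x), up to 105 mm above the bench. The pin in a hole leaves 1.5 mm play either way; with the pin out it slides with about 3 N of friction
- plunger (a joint): How far (m) the lock plunger is pulled straight up: 0 = pin fully home, 0.010 = pulled to its stop. The 8 mm pin is clear of the hole above 0.0065, and rests on the tube at 0.0065 if let down between holes. A spring pulls it down with 6 N at 0 and 11 N at 0.010
- knob: Black round knob of the lock plunger, 28 mm in diameter, 24 mm high, axis upright; origin at its centre, 82 mm above the bench with the pin home, its underside 15.5 mm above the sleeve. Below it a steel nut 25 mm wide, 12 mm high. It stands on the sleeve at guide x = -95 mm, 110 mm behind the carton-side face of the fence
- next_hole (a point): Centre of the mouth of the next hole in the tube's top (49 mm above the bench), hidden under the sleeve: 30 mm from the first hole towards the carton
- fence_face (a point): Centre of the carton-side face of the section's fence plate. About 35 mm from the carton at the start, about 5 mm with the pin in the next hole
- carton: Open cardboard carton 150 (x) x 220 (y) x 120 mm high with three white boxes in it, standing loose on the base plate between the fences; origin at the centre of its underside, axes as the guide's. 0.5 kg
- tape_dispenser: Black desk tape dispenser 55 x 150 x 94 mm, loose on the bench on the robot's side of the guide, before the carton; origin at the centre of its underside. Bystander
- slide_boxes: Two white boxes of microscope slides taped in a stack 85 x 105 x 57 mm, loose on the bench on the robot's side of the guide, before the knob's half; origin at the centre of the underside. Bystander
- bottle: White plastic bottle 64 mm in diameter and 150 mm high, loose on the bench beyond the carton's end of the guide; origin at the centre of its underside. Bystander

How it is judged:
By the outcome, as a careful person would: the job done as asked, in the order asked, and still so for the second after the job is handed in, while the arm keeps its last pose, push and grip.
It also fails if it takes over 32 s, if anything falls off the work surface, if the arm or the gripper's body presses on something with over 40 N, if the wrist force passes 120 N, or if a joint passes its speed limit or range.

## Working session

There is one attempt and no reset: what is moved stays moved. The work goes in short steps, Python scripts to look and compute and a tool call to move; the robot and the scene stay as the last step left them, time stands still between calls to the robot, and variables do not carry over. Pictures are saved under pics/ and viewed, and the job is handed in when it is done.

Besides the shell and the picture viewer there is one more tool, called after ">>>" by a JSON object that holds its "name" and its "arguments", one argument or row to a line. send_rows: Moves the arm, as the interface text tells. Its arguments: {"type":"object","properties":{"plan":{"type":"string"}},"required":["plan"]}

```bash
mkdir -p pics; ls; cat > h.py <<'E'
import numpy as np, cv2
from cell import env, eyes, job_done, boxes_of, regions_of
def K(p):
    h,w=p["image"].shape[:2]; f=h/2/np.tan(np.radians(p["vertical_fov"])/2)
    return f,p["cx"],p["cy"]
def ray(p,u,v):
    f,cx,cy=K(p); E=np.array(p["extrinsics"])
    d=np.array([(u-cx)/f,-(v-cy)/f,-1.]); return E[:3,3],E[:3,:3]@d
def atz(p,u,v,z):
    o,d=ray(p,u,v); return o+d*(z-o[2])/d[2]
def proj(p,X):
    f,cx,cy=K(p); E=np.array(p["extrinsics"]); c=E[:3,:3].T@(np.asarray(X,float)-E[:3,3])
    return np.array([cx+f*c[0]/-c[2], cy-f*c[1]/-c[2]])
def tri(pts):
    A=np.zeros((3,3));b=np.zeros(3)
    for p,u,v in pts:
        o,d=ray(p,u,v); d=d/np.linalg.norm(d); M=np.eye(3)-np.outer(d,d); A+=M;b+=M@o
    return np.linalg.solve(A,b)
def save(p,n): cv2.imwrite("pics/"+n,p["image"][:,:,::-1])
E
python3 - <<'E'
from h import *
for n in ("scene","top"):
    p=eyes.read_camera(n); save(p,n+"0.png")
    print(n,{k:v for k,v in p.items() if k!="image"})
    for t in ("knob","section","guide","carton","tape_dispenser","slide_boxes","bottle","fence_face"):
        print(t,[(b["bbox"],round(b["confidence"],2)) for b in boxes_of(t,p)][:3])
print(env.state())
E
```

```text
pics
scene {'vertical_fov': 52.19568554108483, 'cx': 256.3123837864461, 'cy': 193.72252249480988, 'extrinsics': array([[ 4.07106758e-01, -7.89938860e-01,  4.58541912e-01,
         9.77538460e+02],
       [ 9.13377518e-01,  3.50785450e-01, -2.06618195e-01,
        -3.00425270e+01],
       [ 2.36591045e-03,  5.02937537e-01,  8.64319522e-01,
         8.72340003e+02],
       [ 0.00000000e+00,  0.00000000e+00,  0.00000000e+00,
         1.00000000e+00]]), 'shot': 1}
knob [([130.6, 236.3, 19.8, 12.1], 0.68)]
section [([122.4, 212.2, 117.6, 77.6], 0.94)]
guide [([99.7, 149.4, 243.8, 213.8], 0.66)]
carton [([204.5, 159.3, 121.0, 116.6], 0.86), ([120.3, 214.4, 118.5, 74.8], 0.57)]
tape_dispenser [([197.1, 130.5, 54.7, 48.3], 0.77), ([100.3, 146.3, 244.7, 223.4], 0.61)]
slide_boxes [([313.9, 129.0, 25.8, 48.9], 0.69), ([117.1, 165.2, 55.7, 55.2], 0.67)]
bottle [([311.7, 130.2, 29.8, 45.0], 0.97)]
fence_face [([120.8, 215.3, 119.6, 73.9], 0.88)]
top {'vertical_fov': 55.30782143438376, 'cx': 257.05358242514467, 'cy': 196.55307950206588, 'extrinsics': array([[ 7.03690805e-03,  9.99524167e-01, -3.0
[... 754 characters left out ...]
.4, 102.0, 90.1, 100.8], 0.77)]
{'t': 0.9, 'joints': array([-1.27960714e+00,  4.90895478e-01,  1.55888242e+00, -1.45595772e-06,
        1.09170574e+00, -1.05600668e-01]), 'qvel': array([ 9.15550110e-04,  8.45278142e-04, -6.06501179e-04, -5.14239941e-04,
       -8.26575769e-04, -6.30818156e-05]), 'tau': array([-7.47286613e-04, -6.12467408e+01, -2.58429641e+01,  6.93746028e-02,
        4.44821734e-02, -4.63606727e-05]), 'eef_pos': array([ 241.56456962, -576.45657129,  214.66981781]), 'tcp_rot': array([3.14148438e+00, 1.27763048e-05, 3.96790526e-01]), 'ft_force': array([0.39986362, 0.35630527, 0.03898455]), 'moment': array([-0.01828561,  0.00169385,  0.03102746]), 'opening': 1.0012847261394215}
```

```bash
python3 - <<'E'
import cv2
a=cv2.imread("pics/scene0.png")[120:376,80:360]; cv2.imwrite("pics/s0c.png",cv2.resize(a,None,fx=2.3,fy=2.3,interpolation=cv2.INTER_CUBIC))
a=cv2.imread("pics/top0.png")[70:290,140:440]; cv2.imwrite("pics/t0c.png",cv2.resize(a,None,fx=2.6,fy=2.6,interpolation=cv2.INTER_CUBIC))
E
```

```text
(no output)
```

View pics/s0c.png

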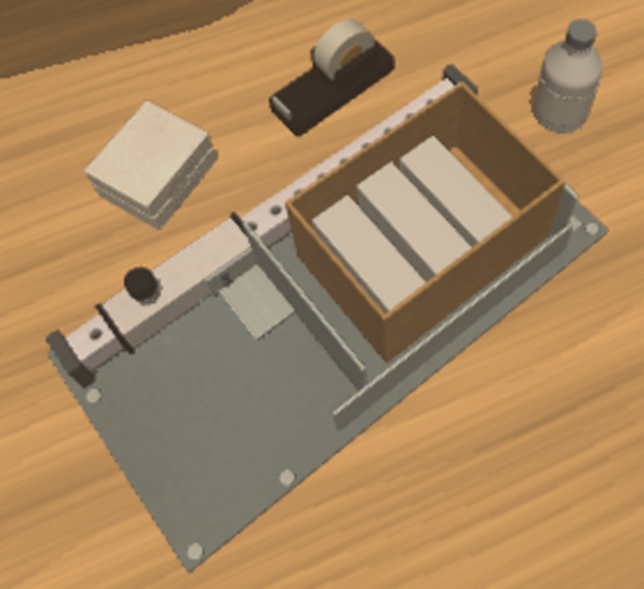

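View pics/t0c.png

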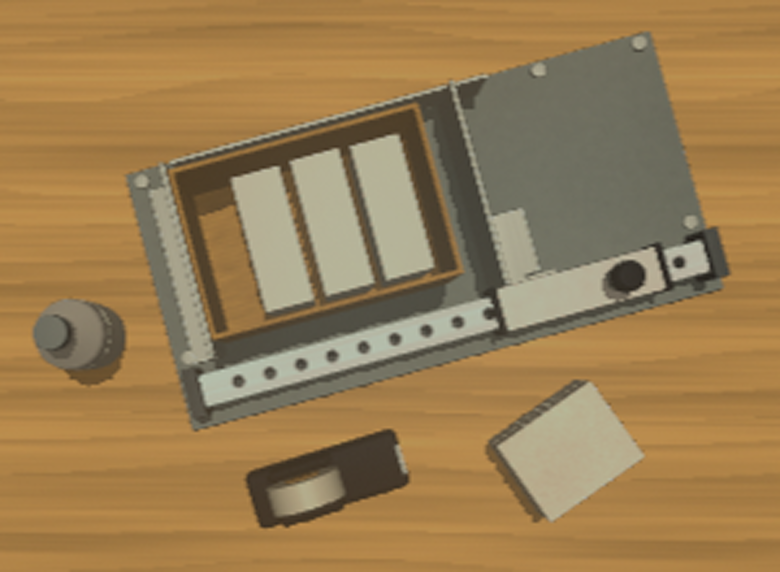

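```bash
python3 - <<'E'
from h import *
s=eyes.read_camera("scene"); t=eyes.read_camera("top")
def dark(p,box):
    l,tt,w,h=box; g=p["image"][tt:tt+h,l:l+w].max(2)<60
    n,lab,st,ce=cv2.connectedComponentsWithStats(g.astype(np.uint8))
    for i in range(1,n):
        if st[i,4]>15: print(st[i],ce[i]+[l,tt])
dark(s,(125,225,35,35)); dark(t,(365,160,35,30))
for p in (s,t):
    for r in regions_of("knob",p)[:3]:
        m=r["pixels"]; ys,xs=np.nonzero(m); print(p["shot"],r["bbox"],r["confidence"],m.sum(),xs.mean(),ys.mean())
print("tri",tri([(s,141.3,243),(t,381.2,175.8)]))
H=np.array([(238,381),(269,373),(300,364),(332,356),(364,347),(395,339),(426,331),(457,322),(488,313),(679,262)])/2.6+[140,70]
W=np.array([atz(t,u,v,49) for u,v in H]); print(W.round(1))
d=W[0]-W[-1]; print("len",np.linalg.norm(d),"yaw of +y",np.degrees(np.arctan2(d[1],d[0])), np.linalg.norm(np.diff(W,axis=0),axis=1).round(1))
for z in (82,94): print(z,atz(t,381.2,175.8,z),atz(s,141.3,243,z))
E
```

```text
[  9  12  14  13 123] [140.62601626 243.17073171]
[26  4  8 18 31] [394.83870968 172.48387097]
[ 10  11  13  11 115] [380.66086957 176.0173913 ]
3 [134.6, 237.7, 17.1, 13.3] 0.72 182 140.84065934065933 242.82417582417582
4 [376.0, 169.7, 14.4, 11.6] 0.41 125 381.368 175.664
tri [ 569.97225348 -120.13027082   82.26624631]
[[ 472.9  226.8   49. ]
 [ 480.5  198.1   49. ]
 [ 489.   169.4   49. ]
 [ 496.7  139.8   49. ]
 [ 505.2  110.3   49. ]
 [ 512.7   81.8   49. ]
 [ 520.3   53.3   49. ]
 [ 528.8   24.8   49. ]
 [ 537.3   -3.6   49. ]
 [ 585.1 -177.8   49. ]]
len 419.8030153999013 yaw of +y 105.4977924676936 [ 29.7  29.9  30.5  30.7  29.5  29.5  29.7  29.7 180.6]
82 [ 569.91176969 -120.52218616   82.        ] [ 569.96696624 -119.86529558   82.        ]
94 [ 568.8514582  -116.85284412   94.        ] [ 576.1552623  -118.50148606   94.        ]
```

>>> {"name": "send_rows", "arguments": {
  "plan": "20 -12 0 0 60; 38 -23 0 0 60; 38 -23 0 0 60; 38 -23 0 0 60; 38 -23 0 0 60; 38 -23 0 0 60; 38 -23 0 0 60; 38 -23 0 0 60"
}}

```text
t: 1.9
eef_pos: [442.4, -301.5, 214.1]
tcp_rot: [3.139, -0.0, 0.388]
ft_force: [0.5, -1.2, -0.5]
opening: 0.628
```

>>> {"name": "send_rows", "arguments": {
  "plan": "38 -24 0 0 60; 38 -24 0 0 60; 38 -24 0 0 60; 38 -24 0 0 60; 20 -12 0 0.06 60; 0 0 0 0.058 60; 0 0 0 0 60"
}}

```text
t: 2.6
eef_pos: [567.6, -123.4, 214.5]
tcp_rot: [3.138, -0.002, 0.273]
ft_force: [-0.4, -0.6, -0.9]
opening: 0.631
```

```bash
cat > go.py <<'E'
from h import *
import sys
t=np.array([float(a) for a in sys.argv[1:4]]); s=env.state()
from scipy.spatial.transform import Rotation as R
r=R.from_euler("xyz",s["tcp_rot"]); print("t",s["t"],"pos",s["eef_pos"].round(2),"rot",s["tcp_rot"].round(4),"f",s["ft_force"].round(1),"op",s["opening"]*95)
print("tool shift",r.inv().apply(t-s["eef_pos"]).round(2),"turn",round(s["tcp_rot"][2]-0.2705,4))
E
python3 go.py 570 -120 65
```

```text
t 2.6 pos [ 567.62 -123.41  214.52] rot [ 3.1382e+00 -2.4000e-03  2.7290e-01] f [-0.4 -0.6 -0.9] op 59.97930371803302
tool shift [  2.84  -3.14 149.52] turn 0.0024
```

>>> {"name": "send_rows", "arguments": {
  "plan": "1.5 -1.5 30 0 60; 1.2 -1.6 40 0 60; 0 0 30 0 60; 0 0 0 0 60; 0 0 0 0 60"
}}

```text
t: 3.1
eef_pos: [570.4, -121.9, 114.0]
tcp_rot: [3.136, -0.006, 0.279]
ft_force: [0.2, 0.5, 1.4]
opening: 0.63
```

```bash
python3 go.py 570 -120 65; python3 - <<'E'
from h import *
for n in ("scene","top"):
    p=eyes.read_camera(n); a=p["image"][130:330,80:300,::-1] if n=="scene" else p["image"][80:280,290:490,::-1]
    cv2.imwrite(f"pics/{n}1.png",cv2.resize(a,None,fx=2.8,fy=2.8,interpolation=cv2.INTER_CUBIC))
E
```

```text
t 3.1 pos [ 570.42 -121.87  114.04] rot [ 3.1355 -0.006   0.2789] f [0.2 0.5 1.4] op 59.89454685417486
tool shift [-0.19 -2.21 49.03] turn 0.0084
```

View pics/scene1.png

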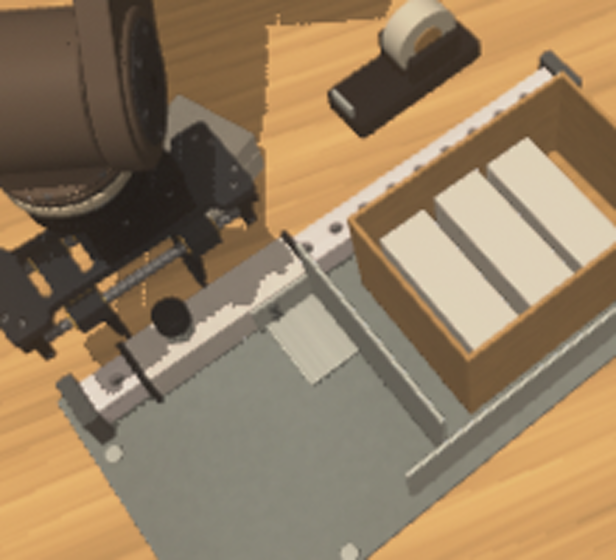

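>>> {"name": "send_rows", "arguments": {
  "plan": "0 -1 20 0.004 60; 0 -1 20 0.004 60; 0 0 7 0 60; 0 0 0 0 60; 0 0 0 0 60"
}}

```text
t: 3.7
eef_pos: [574.1, -122.0, 74.4]
tcp_rot: [3.128, -0.017, 0.271]
ft_force: [1.3, 0.7, -0.1]
opening: 0.632
```

```bash
python3 go.py 570 -120 65
```

```text
t 3.7 pos [ 574.12 -121.97   74.36] rot [ 3.128  -0.0173  0.2711] f [ 1.3  0.7 -0.1] op 60.01461538540188
tool shift [-3.6  -3.13  9.25] turn 0.0006
```

>>> {"name": "send_rows", "arguments": {
  "plan": "-1.5 -1.5 3 0 60; -1.5 -1.5 3 0 60; 0 0 2 0 60; 0 0 0 0 60"
}}

```text
t: 4.1
eef_pos: [571.2, -120.1, 68.2]
tcp_rot: [3.126, -0.02, 0.271]
ft_force: [-0.4, 0.5, -0.3]
opening: 0.628
```

```bash
python3 go.py 570 -120 65
```

```text
t 4.1 pos [ 571.18 -120.12   68.19] rot [ 3.126  -0.0203  0.2715] f [-0.4  0.5 -0.3] op 59.656175029804025
tool shift [-1.17 -0.48  3.16] turn 0.001
```

>>> {"name": "send_rows", "arguments": {
  "plan": "-1 -0.5 2 0 60; 0 0 2 0 60; 0 0 0 0 60"
}}

```text
t: 4.4
eef_pos: [570.1, -119.9, 63.9]
tcp_rot: [3.126, -0.02, 0.272]
ft_force: [0.3, -0.5, -0.1]
opening: 0.631
```

```bash
python3 go.py 570 -120 65;  python3 - <<'E'
from h import *
p=eyes.read_camera("scene"); a=p["image"][190:310,80:240,::-1]
cv2.imwrite(f"pics/scene2.png",cv2.resize(a,None,fx=4.5,fy=4.5,interpolation=cv2.INTER_CUBIC))
E
```

```text
t 4.4 pos [ 570.12 -119.89   63.87] rot [ 3.126  -0.0203  0.2716] f [ 0.3 -0.5 -0.1] op 59.9654331445079
tool shift [-0.13  0.09 -1.13] turn 0.0011
```

View pics/scene2.png

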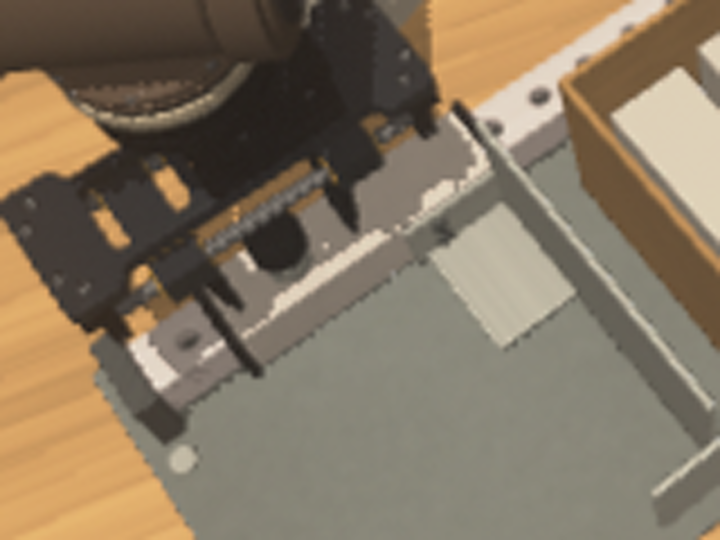

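>>> {"name": "send_rows", "arguments": {
  "plan": "0 0 0 0 15; 0 0 0 0 15; 0 0 0 0 15; 0 0 0 0 15; 0 0 0 0 15; 0 0 0 0 15"
}}

```text
t: 5.05
eef_pos: [570.3, -120.1, 64.1]
tcp_rot: [3.126, -0.021, 0.271]
ft_force: [0.1, 0.0, -1.1]
opening: 0.289
```

```bash
python3 go.py 570 -120 65
```

```text
t 5.05 pos [ 570.34 -120.14   64.09] rot [ 3.1257 -0.0206  0.2713] f [ 0.1  0.  -1.1] op 27.485088432080293
tool shift [-0.27 -0.21 -0.91] turn 0.0008
```

>>> {"name": "send_rows", "arguments": {
  "plan": "0 0 -2.5 0 15; 0 0 -2.5 0 15; 0 0 -2.5 0 15; 0 0 0 0 15"
}}

```text
t: 5.45
eef_pos: [570.2, -120.1, 70.6]
tcp_rot: [3.126, -0.02, 0.271]
ft_force: [3.5, -1.2, -9.6]
opening: 0.29
```

```bash
python3 go.py 570 -120 72.6
```

```text
t 5.45 pos [ 570.22 -120.11   70.6 ] rot [ 3.1263 -0.02    0.271 ] f [ 3.5 -1.2 -9.6] op 27.51543022967754
tool shift [-0.14 -0.13 -2.01] turn 0.0005
```

>>> {"name": "send_rows", "arguments": {
  "plan": "0 0 -1.5 0 15; 0 0 -0.8 0 15; 0 0 0 0 15"
}}

```text
t: 5.75
eef_pos: [570.2, -120.1, 72.5]
tcp_rot: [3.126, -0.02, 0.271]
ft_force: [4.0, -0.6, -10.7]
opening: 0.286
```

```bash
python3 go.py 562 -91.2 72.6; python3 - <<'E'
from h import *
p=eyes.read_camera("scene"); a=p["image"][190:310,80:240,::-1]
cv2.imwrite(f"pics/scene3.png",cv2.resize(a,None,fx=4.5,fy=4.5,interpolation=cv2.INTER_CUBIC))
E
```

```text
t 5.75 pos [ 570.21 -120.09   72.55] rot [ 3.1265 -0.0198  0.2709] f [  4.   -0.6 -10.7] op 27.206002235746404
tool shift [ -0.18 -30.03  -0.51] turn 0.0004
```

View pics/scene3.png

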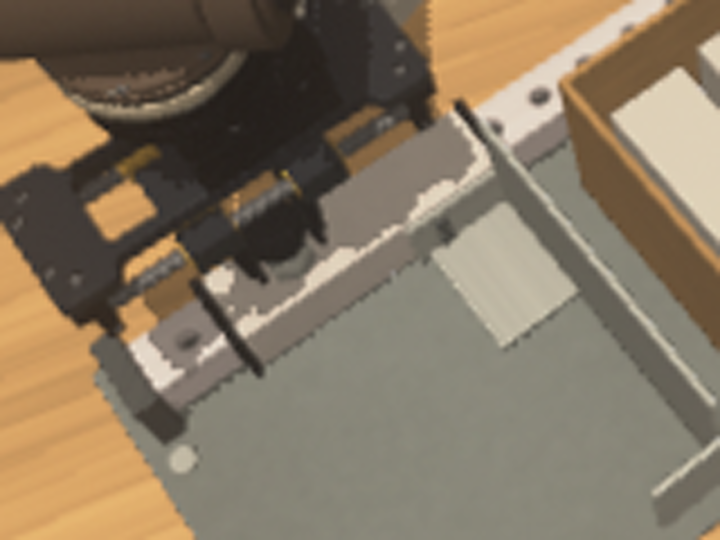

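>>> {"name": "send_rows", "arguments": {
  "plan": "0 -4 -0.1 0 15; 0 -5 -0.1 0 15; 0 -5 -0.1 0 15; 0 -5 -0.1 0 15"
}}

```text
t: 6.2
eef_pos: [565.0, -101.4, 72.5]
tcp_rot: [3.126, -0.02, 0.27]
ft_force: [3.5, -2.7, -10.9]
opening: 0.287
```

```bash
python3 go.py 562 -91.2 72.6
```

```text
t 6.2 pos [ 565.04 -101.37   72.55] rot [ 3.1258 -0.0202  0.2703] f [  3.5  -2.7 -10.9] op 27.242987873052734
tool shift [ -0.21 -10.61  -0.23] turn -0.0002
```

>>> {"name": "send_rows", "arguments": {
  "plan": "0 -5 -0.1 0 15; 0 -3.5 -0.1 0 15; 0 -1.2 0 0 15; 0 0 0 0 15"
}}

```text
t: 6.6
eef_pos: [561.9, -90.0, 72.6]
tcp_rot: [3.126, -0.02, 0.272]
ft_force: [4.0, -2.2, -10.9]
opening: 0.286
```

```bash
python3 go.py 562.2 -91.2 72.6; python3 - <<'E'
from h import *
p=eyes.read_camera("scene"); a=p["image"][190:310,80:240,::-1]
cv2.imwrite(f"pics/scene4.png",cv2.resize(a,None,fx=4.5,fy=4.5,interpolation=cv2.INTER_CUBIC))
E
```

```text
t 6.6 pos [561.91 -90.05  72.6 ] rot [ 3.1261 -0.0199  0.2715] f [  4.   -2.2 -10.9] op 27.166579928372055
tool shift [-0.03  1.19  0.02] turn 0.001
```

View pics/scene4.png

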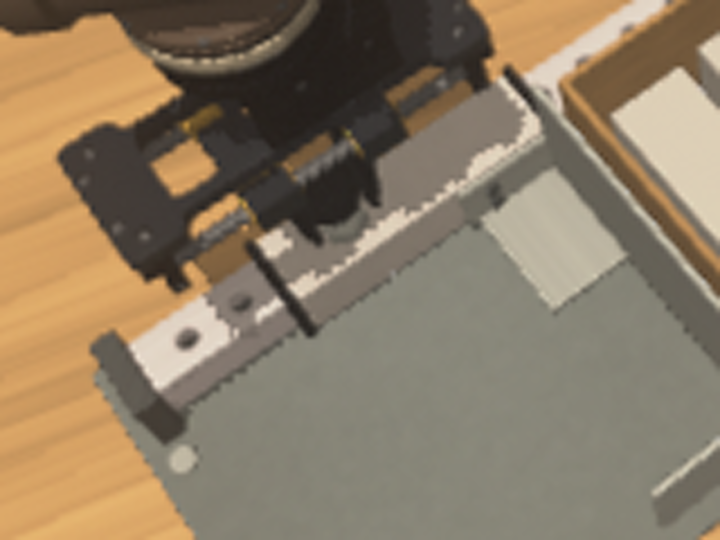

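>>> {"name": "send_rows", "arguments": {
  "plan": "0 1.2 0 0 15; 0 0 0 0 15"
}}

```text
t: 6.85
eef_pos: [562.0, -90.7, 72.6]
tcp_rot: [3.128, -0.02, 0.271]
ft_force: [4.8, -0.5, -11.2]
opening: 0.289
```

```bash
python3 go.py 562.2 -91.2 64.1
```

```text
t 6.85 pos [562.04 -90.67  72.55] rot [ 3.1275 -0.0196  0.2709] f [  4.8  -0.5 -11.2] op 27.423607776098144
tool shift [-0.16  0.44  8.46] turn 0.0004
```

>>> {"name": "send_rows", "arguments": {
  "plan": "0 0.4 1.5 0 15; 0 0 1.5 0 15; 0 0 1.5 0 15; 0 0 0 0 15"
}}

```text
t: 7.25
eef_pos: [562.1, -90.8, 67.8]
tcp_rot: [3.128, -0.019, 0.271]
ft_force: [2.7, 1.2, -9.1]
opening: 0.285
```

```bash
python3 go.py 562.2 -91.2 64.1
```

```text
t 7.25 pos [562.07 -90.78  67.83] rot [ 3.1284 -0.0193  0.2705] f [ 2.7  1.2 -9.1] op 27.102028582571002
tool shift [-0.06  0.39  3.74] turn 0.0
```

>>> {"name": "send_rows", "arguments": {
  "plan": "0 0 1.2 0 15; 0 0 1.2 0 15; 0 0 1 0 15; 0 0 0.5 0 15; 0 0 0 0 15"
}}

```text
t: 7.75
eef_pos: [562.1, -90.8, 64.2]
tcp_rot: [3.128, -0.019, 0.271]
ft_force: [2.1, 2.9, -6.7]
opening: 0.287
```

```bash
python3 go.py 562.2 -91.2 64.1
```

```text
t 7.75 pos [562.12 -90.77  64.15] rot [ 3.1283 -0.0194  0.2705] f [ 2.1  2.9 -6.7] op 27.28204191994306
tool shift [-0.04  0.44  0.06] turn 0.0
```

>>> {"name": "send_rows", "arguments": {
  "plan": "0 0 0.5 0 15; 0 0 0.5 0 15; 0 0 0 0 15"
}}

```text
t: 8.05
eef_pos: [562.1, -90.8, 64.1]
tcp_rot: [3.128, -0.02, 0.271]
ft_force: [3.0, 1.8, -6.6]
opening: 0.285
```

```bash
python3 go.py 562.2 -91.2 64.1
```

```text
t 8.05 pos [562.14 -90.77  64.14] rot [ 3.128  -0.02    0.2706] f [ 3.   1.8 -6.6] op 27.063549402537713
tool shift [-0.05  0.43  0.04] turn 0.0001
```

>>> {"name": "send_rows", "arguments": {
  "plan": "0 0 1.5 0 15; 0 0 1 0 15"
}}

```text
t: 8.25
eef_pos: [562.5, -91.2, 64.0]
tcp_rot: [3.127, -0.021, 0.271]
ft_force: [-5.1, 1.9, 11.9]
opening: 0.286
```

```bash
python3 go.py 562.2 -91.2 64.1
```

```text
t 8.25 pos [562.51 -91.19  63.96] rot [ 3.1265 -0.0214  0.2709] f [-5.1  1.9 11.9] op 27.215536425856396
tool shift [-0.3  -0.07 -0.14] turn 0.0004
```

>>> {"name": "send_rows", "arguments": {
  "plan": "0 0 0.3 0 15; 0 0 0 0 15; 0 0 0 0 15"
}}

```text
t: 8.55
eef_pos: [562.3, -91.2, 64.1]
tcp_rot: [3.126, -0.022, 0.271]
ft_force: [0.3, 3.3, -0.1]
opening: 0.287
```

```bash
python3 go.py 562.2 -91.2 64.1; python3 - <<'E'
from h import *
for n in ("scene","top"):
    p=eyes.read_camera(n); a=p["image"][120:340,80:360,::-1] if n=="scene" else p["image"][70:290,140:440,::-1]
    cv2.imwrite(f"pics/{n}5.png",cv2.resize(a,None,fx=2.6,fy=2.6,interpolation=cv2.INTER_CUBIC))
    for t in ("carton","tape_dispenser","slide_boxes","bottle"):
        print(n,t,[(b["bbox"],round(b["confidence"],2)) for b in boxes_of(t,p)][:2])
E
python3 go.py 562.2 -91.2 64.1
```

```text
t 8.55 pos [562.34 -91.24  64.08] rot [ 3.1264 -0.0216  0.2708] f [ 0.3  3.3 -0.1] op 27.27386752120481
tool shift [-0.13 -0.08 -0.03] turn 0.0003
scene carton [([205.1, 158.2, 121.2, 115.3], 0.94), ([150.7, 231.9, 12.2, 10.9], 0.38)]
scene tape_dispenser [([194.9, 130.0, 54.9, 47.7], 0.61)]
scene slide_boxes [([101.9, 148.9, 240.2, 218.5], 0.34)]
scene bottle [([310.6, 127.9, 31.8, 48.9], 0.78), ([137.2, 207.4, 111.8, 74.4], 0.24)]
top carton [([205.9, 109.0, 113.9, 91.5], 0.61)]
top tape_dispenser [([234.6, 238.6, 61.3, 33.4], 0.89)]
top slide_boxes [([327.3, 216.3, 51.4, 52.3], 0.82)]
top bottle [([156.4, 184.8, 32.4, 28.5], 0.69)]
t 9.05 pos [562.33 -91.23  64.08] rot [ 3.1264 -0.0215  0.2708] f [ 0.8  2.7 -0.5] op 27.51421597201419
tool shift [-0.11 -0.06 -0.02] turn 0.0003
```

View pics/scene5.png

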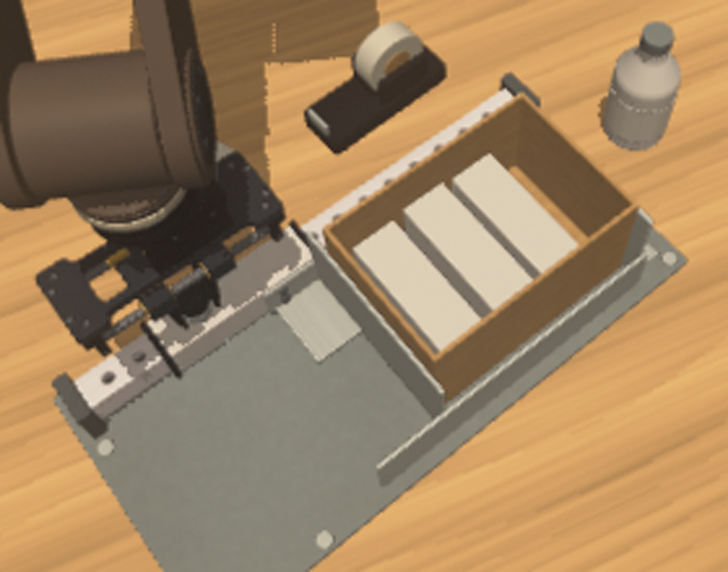

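View pics/top5.png

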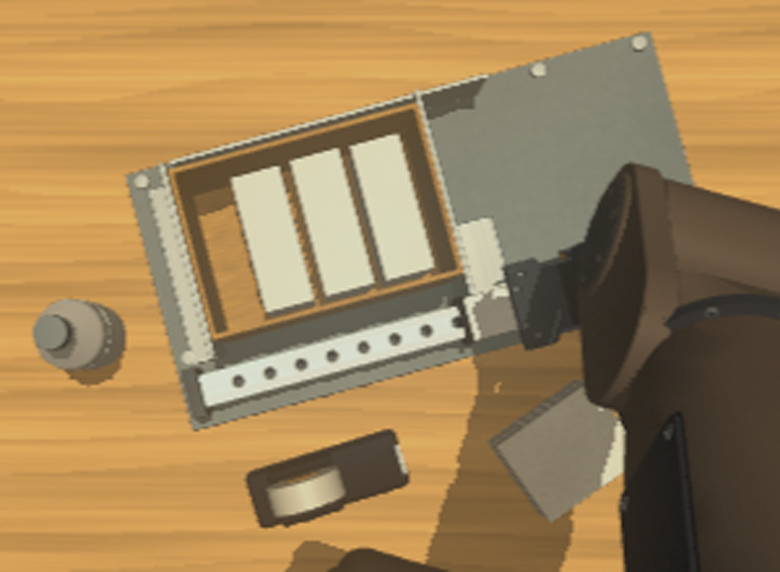

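```bash
python3 -c "
from h import *
print(job_done())"; python3 go.py 562.2 -91.2 64.1
```

```text
the job is handed in; nothing more can be done
None
the job is handed in; nothing more can be done
```

I pulled the plunger up about 8.5 mm by its knob, slid the section one hole towards the carton, and let the pin down home in the next hole. The hand is still holding the knob. I handed the job in at about 9 s; the hand-in gave no verdict.

- **Travel:** the first slide went 1.2 mm too far, so I moved back before lowering. The hand ended about 30 mm from where it gripped the knob.
- **Pin:**
  - The pin went below the 6.5 mm height at which it would have rested on the tube between holes.
  - The hand height ended at 64.08 mm, against 64.09 mm when it first gripped the knob with the pin home.
  - After the first lowering the hand still carried about 6.6 N of spring pull and would not move down in small steps. I pressed a little further and it bottomed at about +12 N. It then settled near 0 N, so the stop now carries the spring.
- **Surroundings:** in the last pictures the fence is closed up to the carton. The carton, tape dispenser, slide boxes and bottle look the same as at the start.
- **Weak checks:** in the scene view the network did not find the slide boxes, which the arm mostly hid. The top view confirmed where they stand. The tool also drifted about 1.5° off vertical during the descent, with no visible effect on the grip.

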